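# Line up the turntable deck with the drift pin and drop in the thumb bolt

## Task

The round deck of the counter turntable has slipped a little around its spindle, so its two bolt holes no longer line up with the holes in the flange underneath. Take the tapered drift pin from the tool block and work it gently, without forcing, down through one deck hole into the flange until its collar sits on the deck; then fit the thumb bolt fully home through the other hole. Leave both standing in place and leave the jar, the coin dish, the tire gauge and the vent clip alone.

Things in the scene. Friction and masses are not known exactly. Their poses are not given: they have to be found in the camera images.
- drift: Steel drift pin, 80 mm, 90 g, point down in one hole of the block. Origin at its point, z up its axis. Flat tip 7 mm across, widening evenly to 12.4 mm at 22 mm up; straight shank to 40 mm; collar 20 mm across from 40 to 44 mm; slim plain handle 14 mm across from 44 to 80 mm (grip about 64 mm up). In the block only collar and handle show, top 86 mm above the counter.
- bolt: Steel thumb bolt, 64 mm, 80 g, point down in the other hole of the block. Origin at its point, z up its axis. Shank 11 mm across, 36 mm long, its lowest 4 mm narrowing to 7 mm; wide knurled round head 22 mm across from 36 to 64 mm (grip about 58 mm up). In the block its top is 74 mm above the counter: a wider, lower head than the drift's.
- block: Tool block, fixed, black rubber, 150 mm (its x) by 56 mm (its y), 46 mm high. Origin under its centre. Two holes, 14 mm across, at x = +40 and -40 mm; which holds the drift and which the bolt varies.
- stand: Turntable foot and spindle, fixed. Origin on the counter on the spindle axis, z up; carries flange and deck. Spindle cap rises 12 mm above the deck. The flange is a rigid bar that does not move, under the deck, seen only through the deck holes; its top is 9 mm below the deck's top face. It has two holes facing each other across the spindle, so lining up one pair lines up the other.
- deck: Turntable deck: chrome disc, 227 mm over its rim, 8 mm thick, three thin flat green tree fresheners stuck on it. Origin at its underside on the spindle axis; top face 53 mm above the counter; its two holes lie on its x axis. It turns about the spindle against stiff friction (0.25 N m, about 3 N at a hole) and stays where it is left.
- hole_a (a point): Centre of one deck hole at the deck's top face, 78 mm from the spindle; turns with the deck; z up, x away from the spindle. 14 mm across, right through. Beneath is a flange hole, also 14 mm, same radius, floor 43 mm below the deck top, but displaced along the circle about the spindle by 5 to 6 mm, which way and how far is unknown: find it by feel. The drift may go in either hole.
- hole_b (a point): Centre of the other deck hole, across the spindle from hole_a; same sizes, and the flange hole beneath is displaced as far, turned the same way about the spindle. Axes parallel to those of hole_a (x towards the spindle).
- jar: Bystander: squat amber glass scent jar, 66 mm across, 65 mm high, origin under its centre.
- dish: Bystander: white ceramic coin dish, 104 mm across, 28 mm high, origin under its centre.
- gauge: Bystander: matte black plastic tire gauge, about 130 mm long (its x), 42 mm wide and 19 mm high, lying flat, origin underneath near its middle.
- clip: Bystander: red vent clip freshener, about 57 by 26 mm and 12 mm high, lying flat, origin underneath.

How it is judged:
On the way, in this order (a step that is already met when the one before it is completed fails the run):
1. the drift pin is down through one deck hole into the flange, its collar on the deck (((horizontal distance between drift and hole_a below 0.005 m and z of drift in the frame of hole_a below -0.0375 m and angle between drift's own z axis and vertical below 0.12 rad) or (horizontal distance between drift and hole_b below 0.005 m and z of drift in the frame of hole_b below -0.0375 m and angle between drift's own z axis and vertical below 0.12 rad))), for 0.2 s.
2. the thumb bolt is fully home in the other hole, the drift still in place ((((horizontal distance between drift and hole_a below 0.005 m and z of drift in the frame of hole_a below -0.0375 m and angle between drift's own z axis and vertical below 0.12 rad) and (horizontal distance between bolt and hole_b below 0.005 m and z of bolt in the frame of hole_b below -0.0335 m and angle between bolt's own z axis and vertical below 0.12 rad)) or ((horizontal distance between drift and hole_b below 0.005 m and z of drift in the frame of hole_b below -0.0375 m and angle between drift's own z axis and vertical below 0.12 rad) and (horizontal distance between bolt and hole_a below 0.005 m and z of bolt in the frame of hole_a below -0.0335 m and angle between bolt's own z axis and vertical below 0.12 rad)))), for 0.2 s.
At the end, for the whole second after the job is handed in: The drift pin stands in one deck hole with its collar within 2.5 mm of the deck, the thumb bolt in the other with its head within 2.5 mm of the deck, each within 5 mm of its hole's centre at the point and within 0.12 rad of upright, both released and at rest ((((horizontal distance between drift and hole_a below 0.005 m and z of drift in the frame of hole_a below -0.0375 m and angle between drift's own z axis and vertical below 0.12 rad) and (horizontal distance between bolt and hole_b below 0.005 m and z of bolt in the frame of hole_b below -0.0335 m and angle between bolt's own z axis and vertical below 0.12 rad)) or ((horizontal distance between drift and hole_b below 0.005 m and z of drift in the frame of hole_b below -0.0375 m and angle between drift's own z axis and vertical below 0.12 rad) and (horizontal distance between bolt and hole_a below 0.005 m and z of bolt in the frame of hole_a below -0.0335 m and angle between bolt's own z axis and vertical below 0.12 rad))) and contact force between the fingers and drift below 0.1 N and contact force between the fingers and bolt below 0.1 N and linear speed of each of drift, bolt below 0.02 m/s); the robot touches nothing.
It fails at once if the drift pin is forced: it presses on the turntable with more than 45 N (contact force between drift and stand above 45 N).
It fails at once if the bolt is forced: it presses on the turntable with more than 45 N (contact force between bolt and stand above 45 N).
It fails at once if the gripper presses on the turntable with more than 45 N (contact force between the arm and stand above 45 N).
It fails at once if the jar, coin dish, tire gauge or vent clip is moved by more than 20 mm (distance of any of jar, dish, gauge, clip from where it was at the start of the episode above 0.02 m).
It also fails if it takes over 67 s, if anything falls off the work surface, if the arm or the gripper's body presses on something with over 40 N, if the wrist force passes 120 N, or if a joint passes its speed limit or range.

## Robot

A 6-joint arm with a two-finger parallel gripper is mounted at the origin on the work surface. World frame = base frame: x ahead of the robot, y to its left, z up, the work surface at z = 0. Lengths are in m, angles in rad, forces in N, time in s.
With the tool pointing down it reaches from about 0.3 to 0.875 m from the base axis. Payload 6.4 kg.
Tool frame: the origin (TCP) lies at the very end of the fingers, on their centre line; the grasp point (between the pads) lies 19 mm behind it; z points along the fingers, y is the line along which they close (so a half turn about z gives the same grasp; the last joint's range is limited). The gripper opens to 85 mm and grips with 20 to 120 N. Pads are 22 mm wide; open, the fingers measure 114 mm over their backs; the gripper's body (76 mm by 85 mm) begins 54 mm behind the grasp point. The pads swing forward as they close: fully open they stand 13 mm farther back than shut.
Start: joints at [0.996, 0.181, 1.607, -0, 1.354, -0.206], TCP at [0.207, 0.536, 0.231] pointing down, gripper open.
Joint ranges: [-2.99, 2.99], [-0.89, 2.07], [0.3, 2.58], [-1.14, 4.28], [0, 2.63], [-3.12, 3.12]. Speed limits (rad/s): [2.57, 2.57, 3.01, 3.14, 3.14, 3.14].

## Interface

Orientations are given as a unit quaternion [w, x, y, z].
In Python, from bench import ctrl gives the robot as it stands.
- The arm moves only by the tool jog_arm, never from a script. Its argument "series" is a list that holds one entry, the list of rows, each a list of 7 numbers: the shift along the tool's x, y, z in mm, then the turn, a rotation vector about the tool's x, y, z in rad, then the finger opening in mm, from 0 to 85.4. In form: [[[tx, ty, tz, rx, ry, rz, gripper], ...]]. A call has exactly 10 rows; each row shifts and turns the commanded pose from where the row before left it, along the tool's axes as they then stand; what a row does not reach is not made up. A row lasts 1/10 s, in which the tool goes at most 50 mm and 8.59 degrees, less where a joint would pass 70% of its speed; a pose out of reach is approached as far as the arm can. A call with a gripper value outside its range is refused whole. The fingers move at their own pace and stop on an object; the grip force is fixed at half the most. Time passes only in rows, so rows that do not move let the fingers close, or fill a call up. It gives the time, the measured TCP pose, the force, the opening and the grip force at its end, in the units of the state.
- ctrl.get_obs(): the state, without advancing time (a new reading comes with each control period).
- ctrl.camera(name): name is "side" or "top" or "wrist"; returns a dict with "frame" (384x512x3 uint8, blue, green, red), "z_map" (384x512 float32, m along the optical axis (not along the pixel's ray), 0 where there is no reading), "fx", "fy", "cx", "cy" (pixels), "xyz" and "rotation" of the camera in the world. Camera axes: x right, y down, z forward; pixel columns grow to the right and rows downward; lengths in m; the calibration is good to about 2 mm. A picture is of the moment at which its call begins.
- ctrl.hand_in(): hands the job in; it is judged then, once.
The state is a dict: "time_s": time; "q": joint angles; "dq": joint speeds; "joint_efforts": joint torques, N m; "eef_pos": TCP position; "eef_rot": TCP orientation; "wrist_force": force on the tool from outside, world axes, zero at the start; "torque": the same for the moment, N m; "opening": opening from 0.0 (shut) to 1.0 (fully open); "grasp_force": force on a finger pad.
Only numpy, scipy, OpenCV 4.12 (cv2) and the standard library are available. Lean on these libraries where they do the work, as an engineer would, in place of code of your own. Each camera call takes 0.05 s, during which the arm holds its last target. There are 200 camera calls.

## Working session

There is one attempt and no reset: what is moved stays moved. The work goes in short steps, Python scripts to look and compute and a tool call to move; the robot and the scene stay as the last step left them, time stands still between calls to the robot, and variables do not carry over. Pictures are saved under pics/ and viewed, at most 10 in all, crops included, and the job is handed in when it is done.

Besides the shell and the picture viewer there is one more tool, called after "Call:" as a command line: name --argument value ..., lists and objects as JSON in quotes. jog_arm: Moves the arm, as the interface text tells. Its arguments: {"type":"object","properties":{"series":{"type":"array"}},"required":["series"]}

```bash
mkdir -p pics; ls
cat > h.py <<'E'
import numpy as np, cv2
from bench import ctrl
def shot(n,save=None):
    c=ctrl.camera(n)
    if save: cv2.imwrite('pics/'+save,c['frame'])
    return c
def pts(c):
    z=c['z_map'];v,u=np.mgrid[0:z.shape[0],0:z.shape[1]]
    P=np.stack([(u-c['cx'])/c['fx']*z,(v-c['cy'])/c['fy']*z,z],-1)
    R=np.array(c['rotation']).reshape(3,3) if np.size(c['rotation'])==9 else None
    if R is None:
        from scipy.spatial.transform import Rotation as Ro
        q=c['rotation'];R=Ro.from_quat([q[1],q[2],q[3],q[0]]).as_matrix()
    return P@R.T+np.array(c['xyz'])
E
python3 - <<'E'
from h import *
for n in ['top','side']:
    c=shot(n); print(n,c['fx'],c['cx'],c['cy'],c['xyz'],c['rotation']); np.savez('/tmp/'+n,**c)
    cv2.imwrite('pics/%s.png'%n,cv2.resize(c['frame'],(800,600)))
print(ctrl.get_obs())
E
```

```text
pics
top 396.68664367898793 259.68950095883844 190.28177197165914 [ 0.45125156 -0.01445063  1.05286009] [ 0.05664509 -0.69585654  0.714025   -0.0523766 ]
side 384.9105335526923 264.3353678509109 194.31261178941585 [ 0.26251624 -0.5570387   0.79375485] [-0.3482218   0.89088302 -0.27439643  0.09887169]
{'time_s': 0.1, 'q': array([ 9.95690262e-01,  1.81480694e-01,  1.60788874e+00,  1.54302596e-05,
        1.35381924e+00, -2.06268522e-01]), 'dq': array([-0.00124223, -0.00112806, -0.00057852,  0.00011368,  0.00077549,
        0.00043093]), 'joint_efforts': array([ 4.05694345e-04, -4.45879984e+01, -3.52237701e+01, -3.09387397e-04,
        4.09195869e-03,  4.55258350e-05]), 'eef_pos': array([0.20699396, 0.53592176, 0.23047572]), 'eef_rot': array([-3.10867374e-04,  1.83376772e-01,  9.83042381e-01, -7.35011037e-04]), 'wrist_force': array([-0.27358543,  0.23920051,  0.14425632]), 'torque': array([-0.01034088,  0.00826942,  0.01406404]), 'grasp_force': 0.0, 'opening': 0.9970122726286657}
```

View pics/top.png

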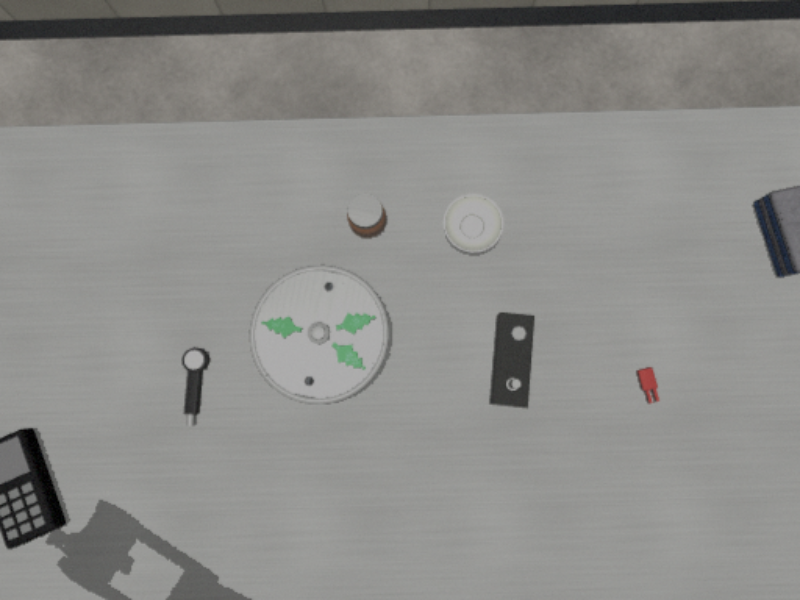

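View pics/side.png

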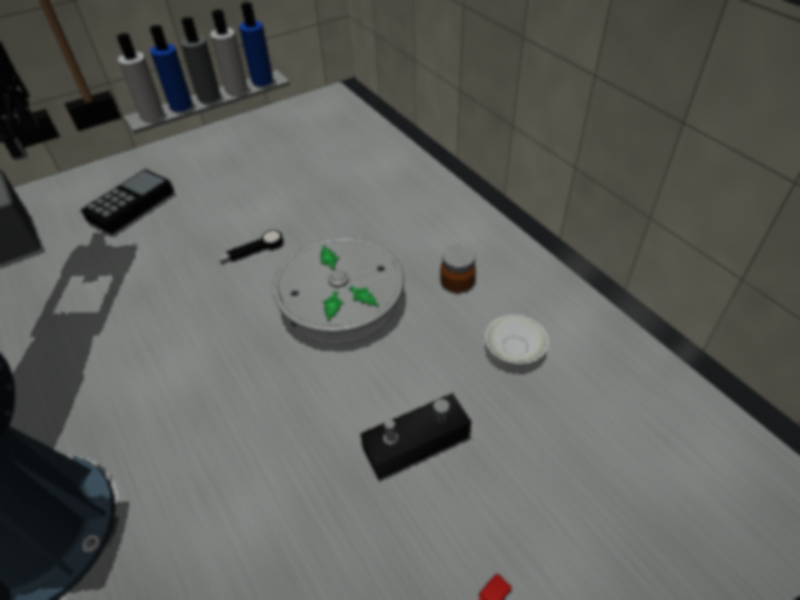

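The top view (800 px scale) shows the deck holes at (328,286) and (309,381), and the spindle at (319,333). The bolt head is at (519,333) and the drift at (513,384). The side view shows the holes at (381,268) and (294,293), the drift at (390,428) and the bolt at (441,405). Next I triangulate these points.

```bash
cat >> h.py <<'E'
from scipy.spatial.transform import Rotation as Ro
def rot(c):
    q=np.ravel(c['rotation'])
    return q.reshape(3,3) if q.size==9 else Ro.from_quat([q[1],q[2],q[3],q[0]]).as_matrix()
def ray(c,p):
    d=rot(c)@np.array([(p[0]-c['cx'])/c['fx'],(p[1]-c['cy'])/c['fy'],1]); return np.array(c['xyz']),d
def atz(c,p,z):
    o,d=ray(c,p); return o+d*(z-o[2])/d[2]
def tri(c1,p1,c2,p2):
    o1,d1=ray(c1,p1);o2,d2=ray(c2,p2)
    s=np.linalg.lstsq(np.stack([d1,-d2],1),o2-o1,rcond=None)[0]
    a,b=o1+s[0]*d1,o2+s[1]*d2; return (a+b)/2,np.linalg.norm(a-b)
def dark(c,p,r=6):
    g=cv2.cvtColor(c['frame'],cv2.COLOR_BGR2GRAY).astype(float)
    u,v=int(round(p[0])),int(round(p[1])); w=g[v-r:v+r+1,u-r:u+r+1]
    k=np.clip(np.median(w)-25-w,0,None); y,x=np.mgrid[-r:r+1,-r:r+1]
    return np.array([u+(k*x).sum()/k.sum(),v+(k*y).sum()/k.sum()])
E
python3 - <<'E'
from h import *
T,S=[dict(np.load('/tmp/%s.npz'%n)) for n in('top','side')]
k=.64
H={}
for n,a,b in [('h1',(328,286),(381,268)),('h2',(309,381),(294,293))]:
    p,q=dark(T,np.array(a)*k),dark(S,np.array(b)*k,5)
    H[n]=atz(T,p,.053); print(n,p,q,tri(T,p,S,q),H[n],atz(S,q,.053))
print('mid',(H['h1']+H['h2'])/2,np.linalg.norm(H['h1']-H['h2']))
for n,a,b,z in [('spindle',(319,333),(339,277),.065),('drift',(513,384),(390,424),.086),('bolt',(519,333),(441,405),.074)]:
    a=np.array(a)*k;b=np.array(b)*k
    print(n,tri(T,a,S,b),atz(T,a,z),atz(S,b,z))
for c,n in((T,'top'),(S,'side')):
    P=pts(c)
    for nm,xy in (('blk',None),):
        m=(P[...,2]>.04)&(P[...,2]<.1)&(P[...,1]<-.1)&(P[...,0]>.2)
        m2=m&(P[...,2]>.052); print(n,m.sum(),m2.sum())
        nn,l,s,cc=cv2.connectedComponentsWithStats(m2.astype(np.uint8))
        for i in range(1,nn):
            if s[i,4]>8: w=P[l==i]; t=w[w[:,2]>w[:,2].max()-.008]; print(cc[i],s[i,4],w.max(0),t.mean(0),np.ptp(t,0))
        b=P[m]; print('block rect',cv2.minAreaRect(b[:,:2].astype(np.float32)))
for c in (T,S):
  cr=c['frame']
a=T['frame'][190:270,300:360];b=S['frame'][240:310,220:310]
cv2.imwrite('pics/crop.png',np.hstack([cv2.resize(a,(400,533),interpolation=2),cv2.resize(b,(400,533),interpolation=2)]))
E
```

```text
h1 [209.84650806 182.91634689] [243.26638478 171.49471459] (array([0.63048517, 0.11652037, 0.05193043]), np.float64(0.0020768624139883888)) [0.62931948 0.11675689 0.053     ] [0.63096618 0.11526471 0.053     ]
h2 [197.63234365 243.46493999] [188.09349593 187.31300813] (array([0.47727624, 0.14785726, 0.05334705]), np.float64(0.0019753435542205957)) [0.4763502  0.14823394 0.053     ] [0.47830467 0.14784531 0.053     ]
mid [0.55283484 0.13249541 0.053     ] 0.1561742780774786
spindle (array([0.55378058, 0.1293063 , 0.06214632]), np.float64(0.005559260619806417)) [0.55088525 0.12985974 0.065     ] [0.55527704 0.12575523 0.065     ]
drift (array([ 0.46512   , -0.17470446,  0.08006883]), np.float64(0.0064797743922275315)) [ 0.46204751 -0.1725049   0.086     ] [ 0.46648029 -0.17894356  0.086     ]
bolt (array([ 0.54288963, -0.18820695,  0.07680712]), np.float64(0.0030060500390562163)) [ 0.54176593 -0.18807151  0.074     ] [ 0.54544581 -0.18723838  0.074     ]
top 2163 798
[504.39136905 141.13541667] 672 [ 0.77631723 -0.61777892  0.06481716] [ 0.71892036 -0.64434264  0.05994114] [0.14288053 0.04923192 0.00798908]
[330.7 213.5] 80 [ 0.55264036 -0.1746952   0.07860311] [ 0.54171181 -0.18541277  0.07478936] [0.02014775 0.02015436 0.00778396]
[328.44444444 245.33333333] 45 [ 0.47180589 -0.16723851  0.08961853] [ 0.46258988 -0.17558972  0.08616829] [0.01200682 0.01244654 0.00712209]
block rect ((0.6041380763053894, -0.40567731857299805), (0.15331274271011353, 0.6177895665168762), 24.358108520507812)
side 1577 207
[282.016 262.096] 125 [ 0.55600746 -0.17797799  0.0768634 ] [ 0.54449311 -0.18830874  0.07315442] [0.02163932 0.02015151 0.00760587]
[249.2804878  274.73170732] 82 [ 0.4721191  -0.17089218  0.0885032 ] [ 0.46545768 -0.17810674  0.0849231 ] [0.0132539  0.01328413 0.00796847]
block rect ((0.5055050253868103, -0.1823926866054535), (0.058254364877939224, 0.15065470337867737), 82.63341522216797)
```

View pics/crop.png

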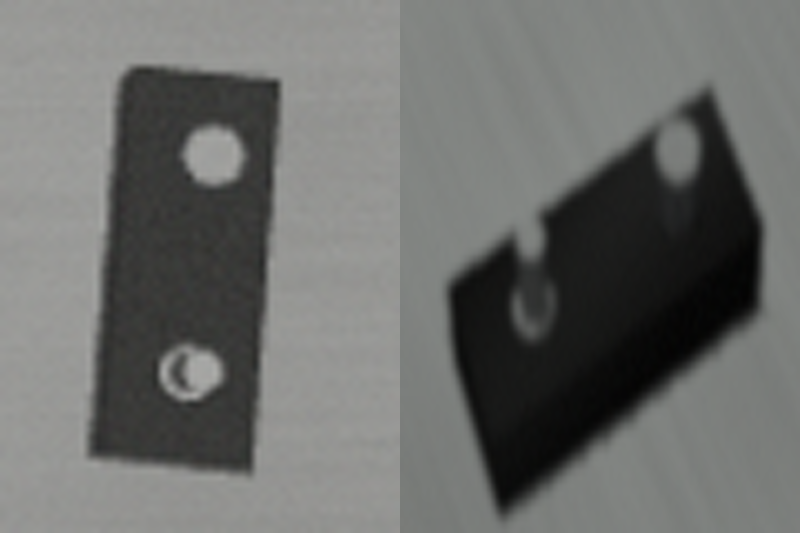

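The crop confirms that the drift is the slim handle with collar near (0.464,-0.177) and the bolt is the wide head near (0.543,-0.187). They are 80 mm apart and their heights check out. Holes are at (0.630,0.116) and (0.477,0.148), 156 mm apart, which is also right. I move over the deck for a wrist-camera look.

Call:
jog_arm --series '[[[-42,-26,0,0,0,0,85],[-42,-26,0,0,0,0,85],[-42,-26,0,0,0,0,85],[-42,-26,0,0,0,0,85],[-42,-26,0,0,0,0,85],[-42,-26,0,0,0,0,85],[-42,-26,0,0,0,0,85],[-42,-26,0,0,0,0,85],[-42,-26,0,0,0,0,85],[-42,-26,0,0,0,0,85]]]'

```text
time_s: 1.1
eef_pos: [0.506, 0.1405, 0.2311]
eef_rot: [-0.0, 0.183, 0.983, 0.0]
wrist_force: [0.7, 0.2, -0.3]
opening: 0.996
grasp_force: 0.0
```

Run:
```python
from h import *
o=ctrl.get_obs();print(o['time_s'],o['eef_pos'],o['eef_rot'],o['dq'].round(3))
c=shot('wrist','w1.png');np.savez('/tmp/w1',**c)
R=rot(c);e=o['eef_rot'];Re=Ro.from_quat([e[1],e[2],e[3],e[0]]).as_matrix()
print(c['fx'],c['cx'],c['cy'],c['xyz'],'cam in tool',Re.T@(c['xyz']-o['eef_pos']),(Re.T@R).round(3))
for n,p in(('h1',[.630,.116,.053]),('h2',[.477,.148,.053])):
    d=R.T@(np.array(p)-c['xyz']);print(n,d[0]/d[2]*c['fx']+c['cx'],d[1]/d[2]*c['fy']+c['cy'])
```

```text
1.1 [0.50597409 0.1405488  0.23107646] [-1.64250103e-04  1.83461867e-01  9.83026813e-01  2.32057991e-05] [-0.826  0.377 -0.397  0.004  0.013 -0.821]
290.77972771751473 253.62839186109744 193.22070388049414 [0.44339356 0.16391934 0.37265762] cam in tool [ 0.0668444  -0.00077729 -0.141559  ] [[-0.    -0.965 -0.263]
 [ 1.    -0.    -0.   ]
 [ 0.    -0.263  0.965]]
h1 271.9736871347375 274.7255138450132
h2 251.15095014196376 149.10640753805856
```

View pics/w1.png

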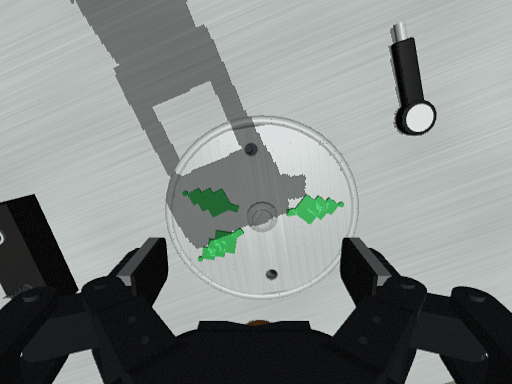

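The wrist view shows h2 at (251,149) and h1 at (272,274), matching the predictions from the other two cameras. I drop closer over h2 to see which way the flange hole is offset.

Call:
jog_arm --series '[[[7,-1,22,0,0,0,85],[7,-1,22,0,0,0,85],[7,-1,22,0,0,0,85],[7,-1,22,0,0,0,85],[0,0,10,0,0,-0.083,85],[0,0,0,0,0,-0.083,85],[0,0,0,0,0,0,85],[0,0,0,0,0,0,85],[0,0,0,0,0,0,85],[0,0,0,0,0,0,85]]]'

```text
time_s: 2.15
eef_pos: [0.4779, 0.1488, 0.1336]
eef_rot: [0.0, 0.102, 0.995, 0.0]
wrist_force: [-0.1, 0.0, -0.5]
opening: 0.999
grasp_force: 0.0
```

Run:
```python
from h import *
o=ctrl.get_obs();print(o['time_s'],o['eef_pos'],o['eef_rot'],o['wrist_force'])
c=shot('wrist');np.savez('/tmp/w2',**c)
R=rot(c)
def pr(p):
    d=R.T@(np.array(p)-c['xyz']);return np.array([d[0]/d[2]*c['fx']+c['cx'],d[1]/d[2]*c['fy']+c['cy']])
u,v=pr([.477,.148,.053]);print(u,v)
p=dark(c,(u,v),14);print('hole',p,atz(c,p,.053))
P=pts(c);ui,vi=p.astype(int)
print((P[vi-14:vi+15:2,ui-14:ui+15:2,2]*1000).round().astype(int))
f=c['frame'][vi-30:vi+30,ui-40:ui+40]; f=cv2.resize(f,(800,600),interpolation=cv2.INTER_CUBIC)
f=np.clip(f.astype(float)**.6*255**.4,0,255).astype(np.uint8)
cv2.imwrite('pics/w2.png',f);cv2.imwrite('pics/w2f.png',c['frame'])
```

```text
2.15 [0.47792588 0.14883771 0.13358927] [2.64373227e-04 1.01703620e-01 9.94814707e-01 4.53234228e-05] [-0.06087535  0.04498575 -0.54500531]
253.26627894388128 199.93237965874098
hole [251.89331875 198.64336846] [0.47573066 0.14714676 0.053     ]
[[ 52  51  52  51  53  52  52  51  52  51  53  52  54  53  53]
 [ 52  52  51  52  51  52  53  52  51  53  53  52  52  52  52]
 [ 52  52  51  53  52  51  52  52  52  51  52  51  52  53  51]
 [ 50  52  53  51  53  53  52  52  53  52  51  53  53  52  54]
 [ 53  52  52  53  52  52  52   8  42  44  50  53  53  52  53]
 [ 53  52  52  52  53   9   8  13  20  43  44  51  52  52  53]
 [ 52  52  52  51  15  16  16  20  27  43  43  42  51  54  52]
 [ 51  53  52  52  21  23  23  26  34  43  43  43  52  52  53]
 [ 51  51  52  52  27  28  30  32  40  44  44  44  49  52  52]
 [ 52  52  52  52  46  34  36  39  43  42  43  43  52  52  51]
 [ 52  52  52  53  51  46  41  42  43  42  43  49  52  52  52]
 [ 52  52  52  52  52  51  46  46  46  46  48  51  52  52  51]
 [ 52  51  52  52  51  53  51  51  52  51  53  53  51  52  53]
 [ 53  53  53  52  53  52  54  52  52 275  53  52  52  52  52]
 [ 52  52  51  53  52  53  52  52  53  52  51  52  52  53  53]]
```

View pics/w2.png

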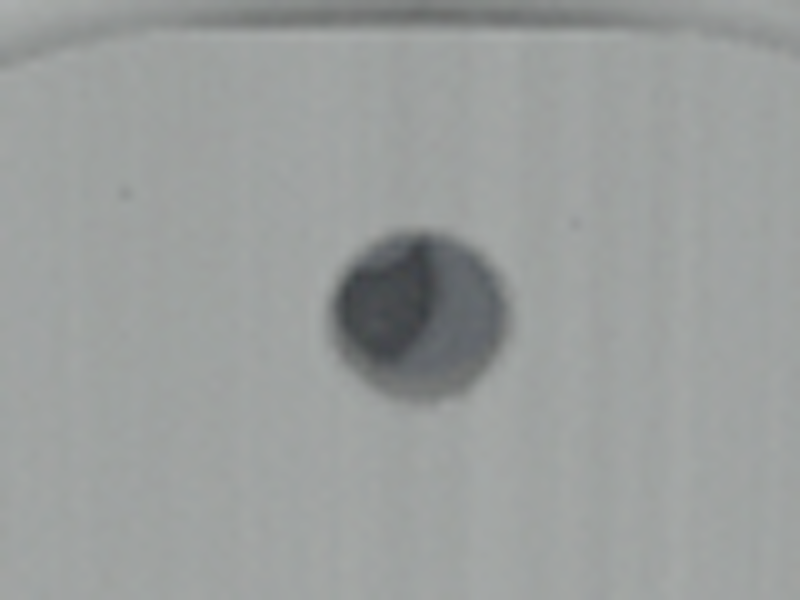

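The flange (43 to 44 mm) shows on the right of hole h2 and the opening is on the left. So the flange hole is offset about 5.7 mm toward tool −y. I go to the drift now.

Call:
jog_arm --series '[[[-6.5,-40,0,0,0,0,85],[-6.5,-40,0,0,0,0,85],[-6.5,-40,0,0,0,0,85],[-6.5,-40,0,0,0,0,85],[-6.5,-40,0,0,0,0,85],[-6.5,-40,0,0,0,0,85],[-6.5,-40,0,0,0,0,85],[-6.5,-40,0,0,0,0,85],[0,0,0,0,0,0,85],[0,0,0,0,0,0,85]]]'

```text
time_s: 3.2
eef_pos: [0.464, -0.1758, 0.1333]
eef_rot: [-0.0, 0.103, 0.995, 0.0]
wrist_force: [1.3, -0.0, -0.9]
opening: 0.995
grasp_force: 0.0
```

Run:
```python
from h import *
o=ctrl.get_obs();print(o['time_s'],o['eef_pos'],o['eef_rot'],o['dq'].round(3))
c=shot('wrist','w3.png');np.savez('/tmp/w3',**c)
e=o['eef_rot'];Re=Ro.from_quat([e[1],e[2],e[3],e[0]]).as_matrix()
P=pts(c);m=(P[...,2]>.054)&(P[...,2]<.095)&(P[...,1]<-.1)&(np.abs(P[...,0]-.5)<.1)
nn,l,s,cc=cv2.connectedComponentsWithStats(m.astype(np.uint8))
for i in range(1,nn):
    if s[i,4]>60:
        w=P[l==i];z=np.percentile(w[:,2],98);t=w[w[:,2]>z-.004]
        print(cc[i],s[i,4],'topz',z,'centre',(t.max(0)+t.min(0))/2,np.ptp(t,0),'tool',Re.T@((t.max(0)+t.min(0))/2-o['eef_pos']))
```

```text
3.2 [ 0.46403474 -0.17584791  0.13330518] [-2.69617789e-05  1.02645109e-01  9.94718025e-01  1.79008649e-04] [ 0.041 -0.007  0.022  0.004  0.005  0.003]
[252.21230159 209.35912698] 504 topz 0.08620594816400451 centre [ 0.46387791 -0.17753341  0.08450332] [0.01363832 0.01353848 0.00442601] tool [-0.00019507 -0.00169912  0.04880125]
[259.81637427 297.21169591] 855 topz 0.07416614477953225 centre [ 0.54314553 -0.18782482  0.07236006] [0.02217255 0.02280563 0.00438134] tool [-0.07989503  0.00440899  0.06093945]
```

View pics/w3.png

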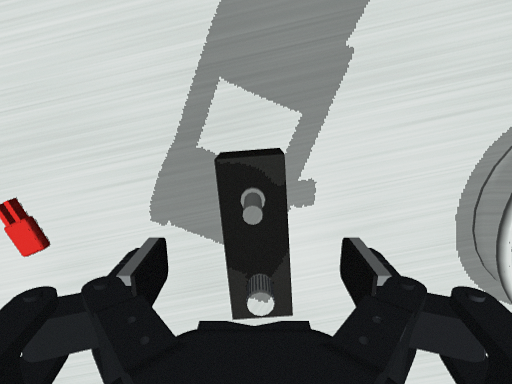

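The wrist view shows the drift at (252,205) and the bolt at (260,297), with the drift top at 86 mm. The drift sits 1.7 mm to tool −y. I descend and grip.

Call:
jog_arm --series '[[[0,-1.7,20,0,0,0,85],[0,0,21,0,0,0,85],[0,0,20,0,0,0,85],[0,0,20,0,0,0,60],[0,0,0,0,0,0,30],[0,0,0,0,0,0,0],[0,0,0,0,0,0,0],[0,0,0,0,0,0,0],[0,0,0,0,0,0,0],[0,0,0,0,0,0,0]]]'

```text
time_s: 4.25
eef_pos: [0.4648, -0.1771, 0.0537]
eef_rot: [0.001, 0.101, 0.995, -0.0]
wrist_force: [-0.7, 1.7, 6.5]
opening: 0.145
grasp_force: 58.4
```

Call:
jog_arm --series '[[[0,0,-20,0,0,0,0],[0,0,-20,0,0,0,0],[0,0,-20,0,0,0,0],[0,0,-21,0,0,0,0],[6.8,40,0,0,0,0,0],[6.8,40,0,0,0,0,0],[6.8,40,0,0,0,0,0],[6.8,40,0,0,0,0,0],[6.8,40,0,0,0,0,0],[6.8,40,0,0,0,0,0]]]'

```text
time_s: 5.25
eef_pos: [0.4722, 0.068, 0.1337]
eef_rot: [0.0, 0.101, 0.995, -0.0]
wrist_force: [0.7, -0.4, -1.4]
opening: 0.143
grasp_force: 59.0
```

Call:
jog_arm --series '[[[6.8,40,0,0,0,0,0],[6.7,40,0,0,0,0,0],[0,0,4,0,0,0,0],[0,0,4,0,0,0,0],[0,0,4,0,0,0,0],[0,0,4,0,0,0,0],[0,0,0,0,0,0,0],[0,0,0,0,0,0,0],[0,0,0,0,0,0,0],[0,0,0,0,0,0,0]]]'

```text
time_s: 6.25
eef_pos: [0.4754, 0.1473, 0.1175]
eef_rot: [0.0, 0.101, 0.995, 0.0]
wrist_force: [-0.1, 0.1, -0.5]
opening: 0.14
grasp_force: 59.1
```

Run:
```python
from h import *
o=ctrl.get_obs();print(o['time_s'],o['eef_pos'],o['eef_rot'],o['wrist_force'])
c=shot('wrist');np.savez('/tmp/w4',**c)
f=c['frame'][110:260,150:350]
cv2.imwrite('pics/w4.png',cv2.resize(f,(800,600),interpolation=cv2.INTER_CUBIC))
R=rot(c)
e=o['eef_rot'];Re=Ro.from_quat([e[1],e[2],e[3],e[0]]).as_matrix()
def pr(p):
    d=R.T@(np.array(p)-c['xyz']);return np.array([d[0]/d[2]*c['fx']+c['cx'],d[1]/d[2]*c['fy']+c['cy']])
print('hole',pr([.4765,.1477,.053]),'tip pred',pr(o['eef_pos']+Re@np.array([0.0008,0,.0475])),'collar',pr(o['eef_pos']+Re@np.array([.0008,0,.0055])))
```

```text
6.25 [0.47538187 0.14733271 0.11749791] [1.96624831e-04 1.01480979e-01 9.94837460e-01 2.55922556e-05] [-0.05852748  0.1137742  -0.47488092]
hole [255.36341461 208.4105003 ] tip pred [254.66100512 213.68334958] collar [254.90672278 239.06999882]
```

View pics/w4.png

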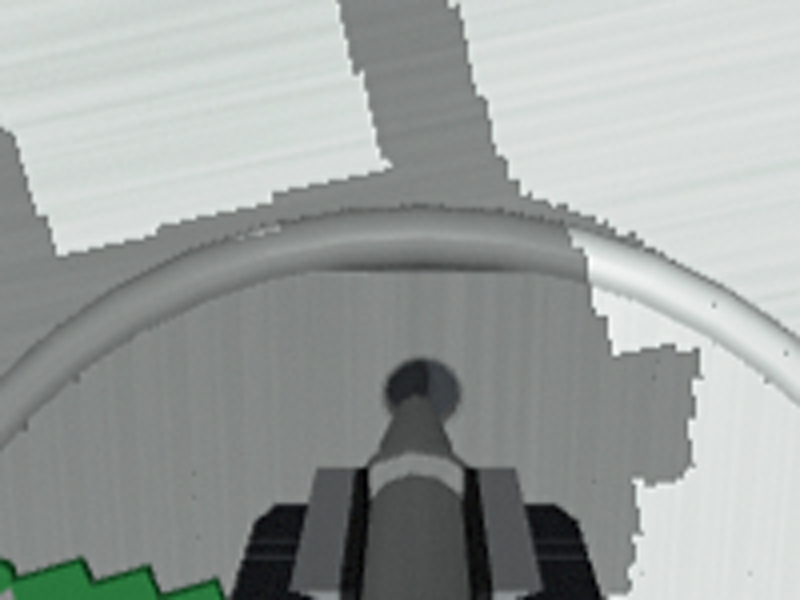

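In the crop (4x) the hole centre is at (423,393), its open side is at x≈386–430, and the pin tip is near (417,405). I shift about 1.7 mm to −y and 1.8 mm to −x, then lower the tip into the deck hole.

Call:
jog_arm --series '[[[-0.9,-0.8,0,0,0,0,0],[-0.9,-0.8,0,0,0,0,0],[0,0,4,0,0,0,0],[0,0,4,0,0,0,0],[0,0,4,0,0,0,0],[0,0,4,0,0,0,0],[0,0,4,0,0,0,0],[0,0,4,0,0,0,0],[0,0,0,0,0,0,0],[0,0,0,0,0,0,0]]]'

```text
time_s: 7.3
eef_pos: [0.4766, 0.1457, 0.0932]
eef_rot: [-0.0, 0.101, 0.995, -0.0]
wrist_force: [-0.1, -0.5, -0.3]
opening: 0.145
grasp_force: 59.2
```

Call:
jog_arm --series '[[[0,0,0.7,0,0,0,0],[0,0,0.7,0,0,0,0],[0,0,0.7,0,0,0,0],[0,0,0.7,0,0,0,0],[0,0,0.7,0,0,0,0],[0,0,0,0,0,0,0],[0,0,0,0,0,0,0],[0,0,0,0,0,0,0],[0,0,0,0,0,0,0],[0,0,0,0,0,0,0]]]'

```text
time_s: 8.3
eef_pos: [0.4767, 0.1457, 0.0899]
eef_rot: [0.0, 0.101, 0.995, 0.0]
wrist_force: [0.8, 2.3, -0.3]
opening: 0.143
grasp_force: 59.2
```

Call:
jog_arm --series '[[[0,-0.15,1,0,0,0,0],[0,-0.15,1,0,0,0,0],[0,-0.15,1,0,0,0,0],[0,-0.15,1,0,0,0,0],[0,-0.15,1,0,0,0,0],[0,-0.15,1,0,0,0,0],[0,0,0,0,0,0,0],[0,0,0,0,0,0,0],[0,0,0,0,0,0,0],[0,0,0,0,0,0,0]]]'

```text
time_s: 9.3
eef_pos: [0.4765, 0.1448, 0.0837]
eef_rot: [0.0, 0.101, 0.995, 0.0]
wrist_force: [3.3, 3.8, -0.4]
opening: 0.146
grasp_force: 59.3
```

Call:
jog_arm --series '[[[-0.3,-0.15,1,0,0,0,0],[-0.3,-0.15,1,0,0,0,0],[0,-0.15,1,0,0,0,0],[0,-0.15,1,0,0,0,0],[0,-0.15,1,0,0,0,0],[0,-0.15,1,0,0,0,0],[0,0,0,0,0,0,0],[0,0,0,0,0,0,0],[0,0,0,0,0,0,0],[0,0,0,0,0,0,0]]]'

```text
time_s: 10.3
eef_pos: [0.4766, 0.1437, 0.0776]
eef_rot: [-0.0, 0.101, 0.995, -0.0]
wrist_force: [1.6, 2.7, -1.6]
opening: 0.143
grasp_force: 59.3
```

Call:
jog_arm --series '[[[0,-0.15,1,0,0,0,0],[0,-0.15,1,0,0,0,0],[0,-0.15,1,0,0,0,0],[0,-0.15,1,0,0,0,0],[0,-0.15,1,0,0,0,0],[0,-0.15,1,0,0,0,0],[0,0,0,0,0,0,0],[0,0,0,0,0,0,0],[0,0,0,0,0,0,0],[0,0,0,0,0,0,0]]]'

```text
time_s: 11.3
eef_pos: [0.4766, 0.1429, 0.0717]
eef_rot: [-0.0, 0.101, 0.995, -0.0]
wrist_force: [2.8, 2.2, -2.4]
opening: 0.146
grasp_force: 59.3
```

Call:
jog_arm --series '[[[-0.3,-0.1,1,0,0,0,0],[0,-0.1,1,0,0,0,0],[0,0,1,0,0,0,0],[0,0,1,0,0,0,0],[0,0,1,0,0,0,0],[0,0,1,0,0,0,0],[0,0,1,0,0,0,0],[0,0,1,0,0,0,0],[0,0,0,0,0,0,0],[0,0,0,0,0,0,0]]]'

```text
time_s: 12.3
eef_pos: [0.4768, 0.1426, 0.0636]
eef_rot: [-0.0, 0.101, 0.995, -0.0]
wrist_force: [1.5, 3.1, -1.7]
opening: 0.148
grasp_force: 59.3
```

Call:
jog_arm --series '[[[0,-0.1,0.7,0,0,0,0],[0,0,0.7,0,0,0,0],[0,0,0.7,0,0,0,0],[0,0,0.7,0,0,0,0],[0,0,0,0,0,0,0],[0,0,0,0,0,0,0],[0,0,0,0,0,0,0],[0,0,0,0,0,0,0],[0,0,0,0,0,0,0],[0,0,0,0,0,0,0]]]'

```text
time_s: 13.3
eef_pos: [0.4768, 0.1425, 0.0609]
eef_rot: [-0.0, 0.101, 0.995, -0.0]
wrist_force: [0.7, 2.1, -1.6]
opening: 0.139
grasp_force: 59.3
```

Call:
jog_arm --series '[[[0,0,0.3,0,0,0,0],[0,0,0.3,0,0,0,0],[0,0,0.3,0,0,0,0],[0,0,0,0,0,0,0],[0,0,0,0,0,0,0],[0,0,0,0,0,0,0],[0,0,0,0,0,0,0],[0,0,0,0,0,0,0],[0,0,0,0,0,0,0],[0,0,0,0,0,0,0]]]'

```text
time_s: 14.3
eef_pos: [0.4769, 0.1425, 0.0606]
eef_rot: [-0.0, 0.101, 0.995, -0.0]
wrist_force: [-1.6, 2.6, 6.1]
opening: 0.145
grasp_force: 60.0
```

The collar has contacted at the expected depth (about 40 mm, 6 N). I release and lift.

Call:
jog_arm --series '[[[0,0,0,0,0,0,40],[0,0,0,0,0,0,60],[0,0,0,0,0,0,85],[0,0,0,0,0,0,85],[0,0,-15,0,0,0,85],[0,0,-20,0,0,0,85],[0,0,-20,0,0,0,85],[0,0,-20,0,0,0,85],[0,0,0,0,0,0,85],[0,0,0,0,0,0,85]]]'

```text
time_s: 15.3
eef_pos: [0.4769, 0.1425, 0.1349]
eef_rot: [0.0, 0.101, 0.995, -0.0]
wrist_force: [0.0, -0.6, 0.3]
opening: 0.993
grasp_force: 0.0
```

Run:
```python
from h import *
o=ctrl.get_obs();print(o['time_s'],o['eef_pos'],o['eef_rot'],o['wrist_force'])
c=shot('wrist','w5.png');np.savez('/tmp/w5',**c)
P=pts(c);m=(P[...,2]>.075)&(P[...,2]<.1)&(np.hypot(P[...,0]-.477,P[...,1]-.143)<.03)
w=P[m];z=np.percentile(w[:,2],98);t=w[w[:,2]>z-.003];print('top',z,(t.max(0)+t.min(0))/2,np.ptp(t,0))
m=(P[...,2]>.054)&(P[...,2]<.063)&(np.hypot(P[...,0]-.477,P[...,1]-.143)<.02);w=P[m];print('collar',np.percentile(w[:,2],[50,90]),(w.max(0)+w.min(0))/2,m.sum())
T=shot('top');np.savez('/tmp/top2',**T)
p=dark(T,(209.8,182.9));a=atz(T,p,.053);print('h1 now top',p,a)
```

```text
15.3 [0.47689729 0.14247817 0.13492534] [ 2.48388443e-04  1.01243260e-01  9.94861669e-01 -1.23648369e-05] [ 0.01884289 -0.63613881  0.29684648]
top 0.09322389714141752 [0.47606681 0.14202267 0.0918897 ] [0.01360208 0.01359867 0.00329576]
collar [0.0561358 0.0595375] [0.47469581 0.14246911 0.05840351] 212
h1 now top [208.22229064 182.59421182] [0.63026762 0.12091503 0.053     ]
```

View pics/w5.png

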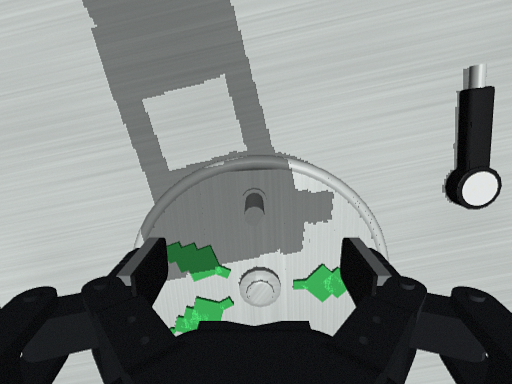

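The drift stands upright at (254,205) with its top at 93.2 mm, so the collar is on the deck. The opposite hole has turned with the deck as expected. I go for the bolt.

Call:
jog_arm --series '[[[-14.6,-34.5,0,0,0,0,85],[-14.6,-34.5,0,0,0,0,85],[-14.6,-34.5,0,0,0,0,85],[-14.6,-34.5,0,0,0,0,85],[-14.6,-34.5,0,0,0,0,85],[-14.6,-34.5,0,0,0,0,85],[-14.6,-34.5,0,0,0,0,85],[-14.6,-34.5,0,0,0,0,85],[-14.9,-34.1,0,0,0,0,85],[0,0,0,0,0,0,85]]]'

```text
time_s: 16.4
eef_pos: [0.5435, -0.192, 0.1339]
eef_rot: [-0.0, 0.103, 0.995, -0.001]
wrist_force: [0.6, 1.1, 0.5]
opening: 0.994
grasp_force: 0.0
```

Run:
```python
from h import *
o=ctrl.get_obs();c=shot('wrist')
e=o['eef_rot'];Re=Ro.from_quat([e[1],e[2],e[3],e[0]]).as_matrix()
P=pts(c);m=(P[...,2]>.066)&(P[...,2]<.085)&(np.hypot(P[...,0]-.543,P[...,1]+.188)<.03)
w=P[m];z=np.percentile(w[:,2],98);t=w[w[:,2]>z-.003];q=(t.max(0)+t.min(0))/2
print('top',z,q,np.ptp(t,0),'tool',Re.T@(q-o['eef_pos']),o['eef_pos'])
```

```text
top 0.07437715149250698 [ 0.54342321 -0.18778745  0.07316286] [0.02188399 0.02142363 0.00341991] tool [0.00089838 0.00416051 0.06070411] [ 0.54348079 -0.19198606  0.13387097]
```

Call:
jog_arm --series '[[[0,0,0,0,0,0,85],[0,0,12,0,0,0,85],[0,0,12,0,0,0,85],[0,0,12,0,0,0,85],[0,0,0,0,0,0,85],[0,0,0,0,0,0,85],[0,0,0,0,0,0,85],[0,0,0,0,0,0,85],[0,0,0,0,0,0,85],[0,0,0,0,0,0,85]]]'

```text
time_s: 17.45
eef_pos: [0.5436, -0.1879, 0.0995]
eef_rot: [0.0, 0.101, 0.995, -0.0]
wrist_force: [0.4, 0.5, -0.2]
opening: 0.994
grasp_force: 0.0
```

Settled and centred. I descend 48 mm and grip.

Call:
jog_arm --series '[[[0,0,16,0,0,0,85],[0,0,16,0,0,0,85],[0,0,16,0,0,0,75],[0,0,0,0,0,0,60],[0,0,0,0,0,0,30],[0,0,0,0,0,0,0],[0,0,0,0,0,0,0],[0,0,0,0,0,0,0],[0,0,0,0,0,0,0],[0,0,0,0,0,0,0]]]'

```text
time_s: 18.45
eef_pos: [0.5443, -0.1882, 0.0522]
eef_rot: [0.001, 0.101, 0.995, -0.0]
wrist_force: [-0.1, 0.5, 5.5]
opening: 0.234
grasp_force: 58.7
```

Call:
jog_arm --series '[[[0,0,-20,0,0,0,0],[0,0,-20,0,0,0,0],[0,0,-20,0,0,0,0],[0,0,-22,0,0,0,0],[-2.8,40,0,0,0,0,0],[-2.8,40,0,0,0,0,0],[-2.8,40,0,0,0,0,0],[-2.8,40,0,0,0,0,0],[-2.8,40,0,0,0,0,0],[-2.8,40,0,0,0,0,0]]]'

```text
time_s: 19.45
eef_pos: [0.6081, 0.0457, 0.1328]
eef_rot: [-0.0, 0.101, 0.995, 0.0]
wrist_force: [1.3, -0.4, -0.5]
opening: 0.231
grasp_force: 58.9
```

Call:
jog_arm --series '[[[-2.8,40,0,0,0,0,0],[-2.8,40,0,0,0,0,0],[0,0,5,0,0,0,0],[0,0,5,0,0,0,0],[0,0,5,0,0,0,0],[0,0,5,0,0,0,0],[0,0,0,0,0,0,0],[0,0,0,0,0,0,0],[0,0,0,0,0,0,0],[0,0,0,0,0,0,0]]]'

```text
time_s: 20.45
eef_pos: [0.6301, 0.1209, 0.1135]
eef_rot: [0.0, 0.101, 0.995, 0.0]
wrist_force: [0.1, -0.4, -1.5]
opening: 0.235
grasp_force: 59.0
```

Run:
```python
from h import *
o=ctrl.get_obs();print(o['time_s'],o['eef_pos'],o['eef_rot'],o['wrist_force'])
c=shot('wrist');np.savez('/tmp/w6',**c)
f=c['frame'][150:300,150:350]
cv2.imwrite('pics/w6.png',cv2.resize(f,(800,600),interpolation=cv2.INTER_CUBIC))
R=rot(c)
e=o['eef_rot'];Re=Ro.from_quat([e[1],e[2],e[3],e[0]]).as_matrix()
def pr(p):
    d=R.T@(np.array(p)-c['xyz']);return (np.array([d[0]/d[2]*c['fx']+c['cx'],d[1]/d[2]*c['fy']+c['cy']])-[150,150])*4
print('crop px: hole',pr([.6303,.1215,.053]),'tip',pr(o['eef_pos']+Re@np.array([0.001,0,.0422])))
```

```text
20.45 [0.6300851  0.12093244 0.11349479] [3.39131739e-04 1.01442297e-01 9.94841366e-01 4.25271244e-05] [ 0.07042577 -0.41246542 -1.475629  ]
crop px: hole [421.74554979 235.65646911] tip [418.85918617 264.12810528]
```

View pics/w6.png

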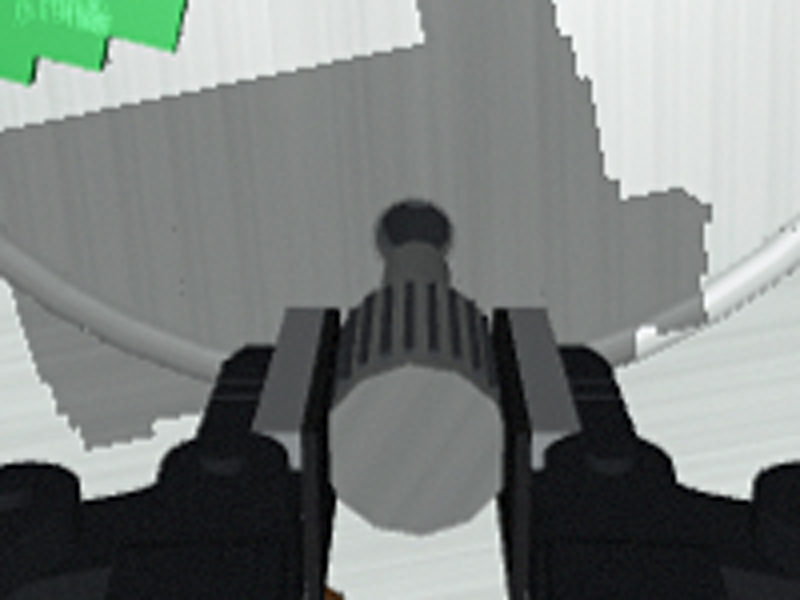

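The crop shows the hole centred near (415,234), fully dark, so deck and flange are lined up. The bolt tip is at about (416,265). I make a small correction and go down.

Call:
jog_arm --series '[[[-0.9,-0.2,3,0,0,0,0],[0,0,4,0,0,0,0],[0,0,4,0,0,0,0],[0,0,3,0,0,0,0],[0,0,2,0,0,0,0],[0,0,2,0,0,0,0],[0,0,2,0,0,0,0],[0,0,2,0,0,0,0],[0,0,0,0,0,0,0],[0,0,0,0,0,0,0]]]'

```text
time_s: 21.5
eef_pos: [0.6307, 0.1208, 0.0911]
eef_rot: [-0.0, 0.101, 0.995, -0.0]
wrist_force: [-0.4, -1.8, -1.0]
opening: 0.234
grasp_force: 59.0
```

Call:
jog_arm --series '[[[0,-0.2,1,0,0,0,0],[0,0,1,0,0,0,0],[0,0,1,0,0,0,0],[0,0,1,0,0,0,0],[0,0,1,0,0,0,0],[0,0,1,0,0,0,0],[0,0,0.7,0,0,0,0],[0,0,0.7,0,0,0,0],[0,0,0.7,0,0,0,0],[0,0,0,0,0,0,0]]]'

```text
time_s: 22.5
eef_pos: [0.6305, 0.1206, 0.0829]
eef_rot: [-0.0, 0.101, 0.995, -0.0]
wrist_force: [0.1, 0.2, -0.9]
opening: 0.233
grasp_force: 59.0
```

Call:
jog_arm --series '[[[0,0,0.7,0,0,0,0],[0,0,0.7,0,0,0,0],[0,0,0.7,0,0,0,0],[0,0,1,0,0,0,0],[0,0,1,0,0,0,0],[0,0,1,0,0,0,0],[0,0,1,0,0,0,0],[0,0,1,0,0,0,0],[0,0,1,0,0,0,0],[0,0,0,0,0,0,0]]]'

```text
time_s: 23.5
eef_pos: [0.6305, 0.1206, 0.0747]
eef_rot: [-0.0, 0.101, 0.995, -0.0]
wrist_force: [0.8, 0.6, -0.6]
opening: 0.228
grasp_force: 59.0
```

Call:
jog_arm --series '[[[0,0,1,0,0,0,0],[0,0,1,0,0,0,0],[0,0,1,0,0,0,0],[0,0,1,0,0,0,0],[0,0,1,0,0,0,0],[0,0,1,0,0,0,0],[0,0,1,0,0,0,0],[0,0,1,0,0,0,0],[0,0,1,0,0,0,0],[0,0,1,0,0,0,0]]]'

```text
time_s: 24.5
eef_pos: [0.6306, 0.1206, 0.0648]
eef_rot: [-0.0, 0.101, 0.995, -0.0]
wrist_force: [-0.1, -0.1, -0.8]
opening: 0.231
grasp_force: 59.0
```

Contact is expected at TCP ≈ 0.0592.

Call:
jog_arm --series '[[[0,0,1,0,0,0,0],[0,0,1,0,0,0,0],[0,0,1,0,0,0,0],[0,0,0.8,0,0,0,0],[0,0,0.5,0,0,0,0],[0,0,0.5,0,0,0,0],[0,0,0.4,0,0,0,0],[0,0,0,0,0,0,0],[0,0,0,0,0,0,0],[0,0,0,0,0,0,0]]]'

```text
time_s: 25.5
eef_pos: [0.6306, 0.1206, 0.0597]
eef_rot: [0.0, 0.101, 0.995, -0.0]
wrist_force: [-0.4, -0.5, -0.6]
opening: 0.234
grasp_force: 59.0
```

Call:
jog_arm --series '[[[0,0,0.3,0,0,0,0],[0,0,0.3,0,0,0,0],[0,0,0.2,0,0,0,0],[0,0,0.2,0,0,0,0],[0,0,0,0,0,0,0],[0,0,0,0,0,0,0],[0,0,0,0,0,0,0],[0,0,0,0,0,0,0],[0,0,0,0,0,0,0],[0,0,0,0,0,0,0]]]'

```text
time_s: 26.5
eef_pos: [0.6307, 0.1206, 0.0593]
eef_rot: [0.0, 0.101, 0.995, -0.0]
wrist_force: [-3.0, -0.4, 5.6]
opening: 0.236
grasp_force: 59.3
```

The head is seated at 5.6 N. I release and lift.

Call:
jog_arm --series '[[[0,0,0,0,0,0,50],[0,0,0,0,0,0,70],[0,0,0,0,0,0,85],[0,0,0,0,0,0,85],[0,0,-15,0,0,0,85],[0,0,-20,0,0,0,85],[0,0,-20,0,0,0,85],[0,0,-20,0,0,0,85],[0,0,0,0,0,0,85],[0,0,0,0,0,0,85]]]'

```text
time_s: 27.5
eef_pos: [0.631, 0.1207, 0.1345]
eef_rot: [0.001, 0.101, 0.995, 0.0]
wrist_force: [0.4, 0.6, -0.1]
opening: 0.993
grasp_force: 0.0
```

Run:
```python
from h import *
o=ctrl.get_obs();print(o['time_s'],o['eef_pos'],o['wrist_force'])
w,s=shot('wrist'),shot('side')
for c,n in((w,'wrist'),(s,'side')):
    P=pts(c)
    for nm,xy in(('bolt',(.630,.121)),('drift',(.476,.142))):
        m=(P[...,2]>.07)&(P[...,2]<.1)&(np.hypot(P[...,0]-xy[0],P[...,1]-xy[1])<.025)
        if m.sum()>10:
            q=P[m];z=np.percentile(q[:,2],95);t=q[q[:,2]>z-.004];print(n,nm,z,(t.max(0)+t.min(0))/2)
cv2.imwrite('pics/w7.png',np.vstack([cv2.resize(w['frame'],(400,300)),cv2.resize(s['frame'],(400,300))]))
```

```text
27.5 [0.63099703 0.12065645 0.13450294] [ 0.39573574  0.61865608 -0.11625207]
wrist bolt 0.08101161075859578 [0.6293847  0.11980477 0.0794404 ]
side bolt 0.08209098228830365 [0.63173539 0.12009401 0.08072159]
side drift 0.09340294680109852 [0.47818179 0.14241549 0.09234858]
```

View pics/w7.png

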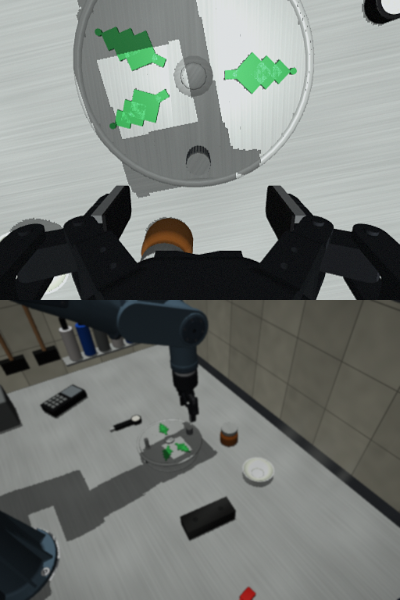

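The bolt top is at 81 mm (53+28) and the drift top is at 93 mm (53+40), so both are fully seated. The picture shows both standing free (bolt at (198,157) in the wrist view), the bystanders undisturbed and the gripper clear. I hand in.

```bash
python3 -c "
from bench import ctrl
print(ctrl.hand_in())"
```

```text
the job is handed in; nothing more can be done
None
```

The drift pin and the thumb bolt are both fully seated in the deck holes and released, the bystanders were left alone, and the job is handed in; the hand-in gave no verdict.

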